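# Dock a mill roll with a paddle

## Robot

A 6-joint arm with a two-finger parallel gripper is mounted at the origin on a cart in front of the work surface, level with it; the furniture and walls round the work are solid. World frame = base frame: x ahead of the robot, y to its left, z up, the work surface at z = 0. Lengths are in m, angles in rad, forces in N, time in s.
With the tool pointing down it reaches from about 0.25 to 0.85 m from the base axis. Payload 12.5 kg.
Tool frame: the origin (TCP) lies midway between the tips of the shut fingers; the grasp point (between the pads) lies 19 mm behind it; x points along the fingers, y is the direction in which the jaws open and shut, and the axes are right-handed (so a half turn about x gives the same grasp; the last joint's range is limited). The gripper opens to 93 mm and grips with 3 to 60 N. Pads are 15 mm wide; open, the fingers measure 128 mm over their backs; the gripper's body (75 mm by 188 mm) begins 65 mm behind the grasp point.
Start: joints at [1.142, 0.351, 1.652, -0, 1.139, -0.085], TCP at [0.185, 0.518, 0.219] pointing down, gripper open.
Joint ranges: [-2.75, 2.75], [-0.79, 2.1], [0.01, 2.65], [-1.57, 4.71], [0.07, 3.14], [-2.87, 2.87]. Speed limits (rad/s): [2.22, 2.22, 2.79, 3.14, 3.14, 3.14].

## Interface

Orientations are given as a unit quaternion [w, x, y, z].
In Python, from workcell import r, get_image, ticket gives the robot as it stands.
- The arm moves only by the tool apply_moves, never from a script. Its arguments are lists of equal length, an entry for each row: "xyz": the shift along the world's x, y, z in cm, a list of three; "dr": the turn, a rotation vector about the world's x, y, z in degrees, a list of three. A call has 1 to 5 rows; each row is the pose to reach, as a shift and turn from the pose commanded when the call began; what a row does not reach only later rows make up. A row lasts 1/10 s, in which the tool goes at most 50 mm and 8.59 degrees, less where a joint would pass 70% of its speed; a pose out of reach is approached as far as the arm can. A call with a gripper value outside its range is refused whole. "grip" is the opening, from 0 (shut) to 1 (fully open), set as the call begins (left out, the last holds). The fingers move at their own pace and stop on an object; the grip force is fixed at half the most. Time passes only in rows, so rows that repeat a pose let the fingers close. It gives the time, the measured TCP pose, the force and the opening at its end, in the units of the state.
- r.get_state(): the state, without advancing time (a new reading comes with each control period).
- get_image(name): name is "scene" or "top" or "wrist"; returns a dict with "image" (384x512x3 uint8, red, green, blue), "fx", "fy", "cx", "cy" (pixels), "k1" (the pictures are not rectified: a ray, as slopes to the right and down, at radius r is drawn at 1 + k1 r^2 times it, then the intrinsics apply), "R" (3x3) and "t" (3): a world point X has camera coordinates R X + t; the wrist camera has in their place "hand_eye" (4x4, takes a point from camera to tool coordinates, whose origin is the TCP and whose axes are the tool frame's). Camera axes: x right, y down, z forward; pixel columns grow to the right and rows downward; lengths in m; the calibration is good to about 2 mm. A picture is of the moment at which its call begins: read the wrist's pose just before it. There is no depth.
- ticket.hand_in(): hands the job in, once; it reports no verdict.
The state is a dict: "clock": time; "joint_pos": joint angles; "joint_velocities": joint speeds; "effort": joint torques, N m; "tool_pos": TCP position; "eef_rot": TCP orientation; "wrist_force": force on the tool from outside, world axes, zero at the start; "ft_torque": the same for the moment, N m; "gripper_width": finger opening in m.
Only numpy, scipy, OpenCV 4.12 (cv2) and the standard library are available. Lean on these libraries where they do the work, as an engineer would, in place of code of your own. Each camera call takes 0.05 s, during which the arm holds its last target.

## Task

Pick up the white-faced paddle and with it roll the polished steel roll along its tray into the green tunnel, over the low ridge you will feel there, until it drops into its pocket, and press it for a moment against the spring buffer behind with about 8 N. Be gentle: never press harder than about 20 N, never let the roll run fast, and never touch it with the gripper. Then draw the paddle out, stand it on the bench as it stood before, clear of the tray, and leave the other things alone.

Things in the scene. Friction and masses are not known exactly. Their poses are not given: they have to be found in the camera images.
- tray: Fixed tray, 116 mm wide (x), 260 mm long (y), wooden side rails 30 mm high and 96 mm apart. Origin at the centre of its underside, on the bench; z up. The flat deck lies 12 mm above the bench. The roll is to travel along the tray's -y, from the open half (y > 15 mm) into the green tunnel (y < 15 mm). On the deck the roll's centre is 36 mm above the bench, in the pocket 30 mm.
- open_end (a point): Top of the end lip of the tray's open half, at the tray's y = +130 mm, 18 mm above the bench; the lip is 7 mm thick.
- tunnel_mouth (a point): Point on the deck in the tunnel's mouth (tray y = +15 mm); axes as the tray's. Sheet metal, 108 mm wide inside, roof underside 86 and top 90 mm above the bench, closed at the far end. Inside, set elsewhere each time as one unit: a cross ridge 3 mm above the deck, right after it the pocket, 6 mm lower than the deck. The seated roll has its centre 40 to 75 mm in from this point and 21 mm past the ridge.
- roll: Polished steel mill roll, a plain cylinder 48 mm in diameter, 90 mm long, about 0.6 kg, lying across the tray on the deck before the tunnel; rolls freely. Origin at its centre; its own x is its axis, y and z turn as it rolls. It takes about 4 to 9 N to push over the ridge. Seated, it is about 1 mm short of a flat felt spring buffer: 1.2 N/mm, 12 mm travel, then a hard stop.
- paddle: Wooden pusher, 0.16 kg, standing on the bench on its blade and a tail foot. Origin on the bench under the middle of the grip; z up. Grip: dark bar along y, 22x22 mm, y = -36 to +60 mm, centre line at z = 28 mm. A thinner shaft leads to the upright blade at the -y end, 60 mm wide (x), z = 0 to 44 mm. Tail foot: 30 mm wide, z = 0 to 20 mm, y = +48 to +60 mm.
- paddle_face (a point): Centre of the blade's slippery white plastic face (56x40 mm), which looks to the paddle's -y; in the paddle's frame at y = -110 mm, z = 22 mm. With the blade's underside 20 to 30 mm above the bench it passes over lip, deck and ridge and under the tunnel roof.
- torch_stand: Fixed torch on a stand that leans over the bench left of the tray. Origin on the bench. The nearest part of the torch is its lower end, 80 mm nearer the robot than the origin and 120 mm to its right, 215 mm above the bench, with hoses hanging from it: coming from the left, pass it on the robot's side.
- dapping: grey steel cube with round hollows, 45 mm; origin at the centre of its underside; a bystander
- charcoal: black charcoal soldering block, 68x111x36 mm; origin at the centre of its underside; a bystander

How it is judged:
On the way, in this order (a step that is already met when the one before it is completed fails the run):
1. the paddle is held clear of the bench (height (world z) of paddle above 0.012 m and contact force between paddle and the fingers above 1 N), for 0.2 s.
2. the roll lies in its pocket and the held paddle presses it against the buffer with more than 4 N (z of roll in the frame of tray between 0.026 and 0.0325 m and y of roll in the frame of tray between -0.085 and -0.015 m and x of roll in the frame of tray between -0.02 and 0.02 m and contact force between paddle and roll above 4 N and contact force between paddle and the fingers above 1 N), for 0.25 s.
At the end, for the whole second after the job is handed in: The roll lies at rest in its pocket inside the tunnel (centre below 32.5 mm above the tray's underside, within 20 mm of the middle line, tray y between -15 and -85 mm); the paddle stands released, upright within 0.1 rad and at rest on the bench (within 6 mm), touching neither tray nor roll (z of roll in the frame of tray between 0.026 and 0.0325 m and y of roll in the frame of tray between -0.085 and -0.015 m and x of roll in the frame of tray between -0.02 and 0.02 m and linear speed of each of roll, paddle below 0.02 m/s and height (world z) of paddle between -0.006 and 0.006 m and angle between paddle's own z axis and vertical below 0.1 rad and contact force between paddle and tray below 0.1 N and contact force between paddle and roll below 0.1 N).
It fails at once if the paddle presses the roll harder than 25 N (contact force between paddle and roll above 25 N).
It fails at once if the roll runs faster than 0.25 m/s on the deck before the ridge (linear speed of roll above 0.25 m/s and y of roll in the frame of tray above 0 m).
It fails at once if the gripper or arm touches the roll (contact force between any of the fingers, the arm and roll above 0.3 N).
It fails at once if a bystander is moved by more than 30 mm (distance of any of dapping, charcoal from where it was at the start of the episode above 0.03 m).
It also fails if it takes over 51 s, if anything falls off the work surface, if the arm or the gripper's body presses on something with over 40 N, if the wrist force passes 120 N, or if a joint passes its speed limit or range.

## Working session

There is one attempt and no reset: what is moved stays moved. The work goes in short steps, Python scripts to look and compute and a tool call to move; the robot and the scene stay as the last step left them, time stands still between calls to the robot, and variables do not carry over. Pictures are saved under pics/ and viewed, and the job is handed in when it is done.

Besides the shell and the picture viewer there is one more tool, called after ">>>" as name(argument=value, ...) on one line, values as JSON. apply_moves: Moves the arm, as the interface text tells. Its arguments: {"type":"object","properties":{"xyz":{"type":"array","items":{"type":"array","items":{"type":"number"}}},"dr":{"type":"array","items":{"type":"array","items":{"type":"number"}}},"grip":{"type":"number"}},"required":["xyz","dr"]}

```bash
ls; mkdir -p pics
python3 - <<'E'
from workcell import r,get_image
import cv2,json
print(r.get_state())
for n in ["scene","top","wrist"]:
    d=get_image(n); cv2.imwrite(f"pics/{n}0.png",d["image"][:,:,::-1])
    print(n,{k:(v.tolist() if hasattr(v,'tolist') else v) for k,v in d.items() if k!="image"})
E
```

```text
pics
{'clock': 0.0, 'joint_pos': array([ 1.14238512e+00,  3.51208517e-01,  1.65244661e+00, -9.94703127e-06,
        1.13909302e+00, -8.45902662e-02]), 'joint_velocities': array([-1.52289264e-03,  1.60567996e-05, -1.10626493e-03,  4.40573052e-04,
       -1.83049003e-03,  1.37258626e-03]), 'effort': array([ 1.48000214e-03, -4.97323573e+01, -2.85257006e+01,  7.00211478e-02,
        2.56465666e-02, -4.15784655e-05]), 'tool_pos': array([0.18522353, 0.51749708, 0.21810805]), 'eef_rot': array([ 0.69658343,  0.12056375,  0.69678454, -0.1213557 ]), 'wrist_force': array([-0.0628753 ,  0.29532744,  0.19867503]), 'ft_torque': array([0.00490608, 0.00052218, 0.01719953]), 'gripper_width': 0.093240160488391}
scene {'fx': 399.02728181447634, 'fy': 399.02728181447634, 'cx': 250.60317748357247, 'cy': 184.50683579832503, 'k1': 0.04827853128279931, 'R': [[0.5184232773464515, -0.8551041398247656, 0.0058494067999911095], [-0.5687832963694335, -0.3499274669659741, -0.7443361670870886], [0.6385318060022422, 0.38255415030727963, -0.6677794956467217]], 't': [-0.5339311576559406, 0.26773462478110976, 0.7382421
[... 156 characters left out ...]
513029967546187, -0.9997901105528082, 0.013382105291387409], [-0.9936470097469343, 0.01392292354966395, -0.1116770890595119], [0.11146733118811963, -0.015029538936174227, -0.9936544404556166]], 't': [-0.29141668194844983, 0.5702136925880857, 1.2844390397056171]}
wrist {'fx': 303.72894920804, 'fy': 303.72894920804, 'cx': 253.0671271721682, 'cy': 189.0271339100135, 'k1': -0.01611996621413104, 'hand_eye': [[0.0010052211817045964, -0.24235120547195818, 0.9701880656535946, -0.1642790521527135], [0.9999994399147032, -7.772050447901692e-05, -0.0010555234731273934, -0.00010179654130826332], [0.0003312108920184463, 0.9701885833000771, 0.24235099160831405, -0.06643789633977325], [0.0, 0.0, 0.0, 1.0]]}
```

View pics/scene0.png

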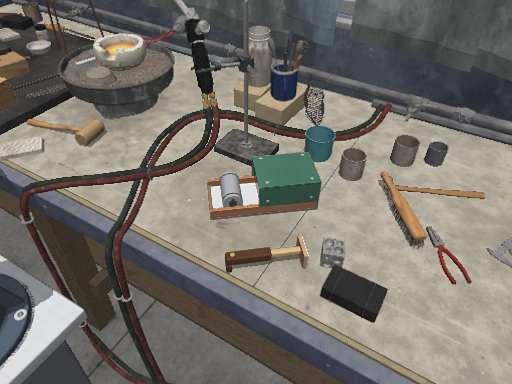

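View pics/top0.png

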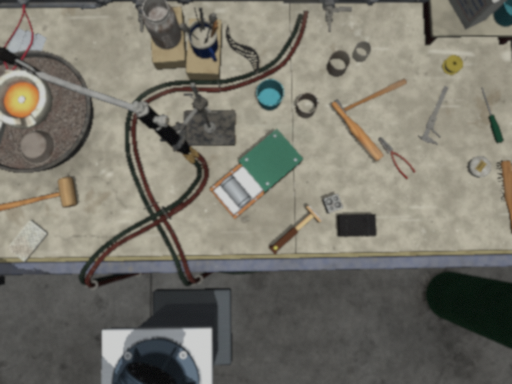

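View pics/wrist0.png

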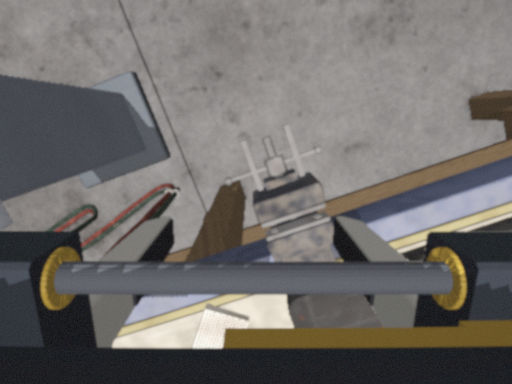

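The scene view shows the tray with the green tunnel at (265,185) and the roll at (231,190). The paddle's dark grip is at (248,258) and its blade at (303,250). The dapping cube is at (333,250), the charcoal at (353,293). In the top view the tray is at (257,172) and the paddle runs from (272,247) to (315,210). The wrist view only shows the cart side. Next I zoom in.

Run:
```python
import cv2
a=cv2.imread("pics/top0.png")[110:265,190:390]; cv2.imwrite("pics/topz.png",cv2.resize(a,None,fx=4,fy=3.87 and 4,interpolation=cv2.INTER_CUBIC)[:600])
a=cv2.imread("pics/scene0.png")[145:325,200:400]; cv2.imwrite("pics/scz.png",cv2.resize(a,None,fx=4,fy=4,interpolation=cv2.INTER_CUBIC)[:600])
```

```text
(no output)
```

View pics/topz.png

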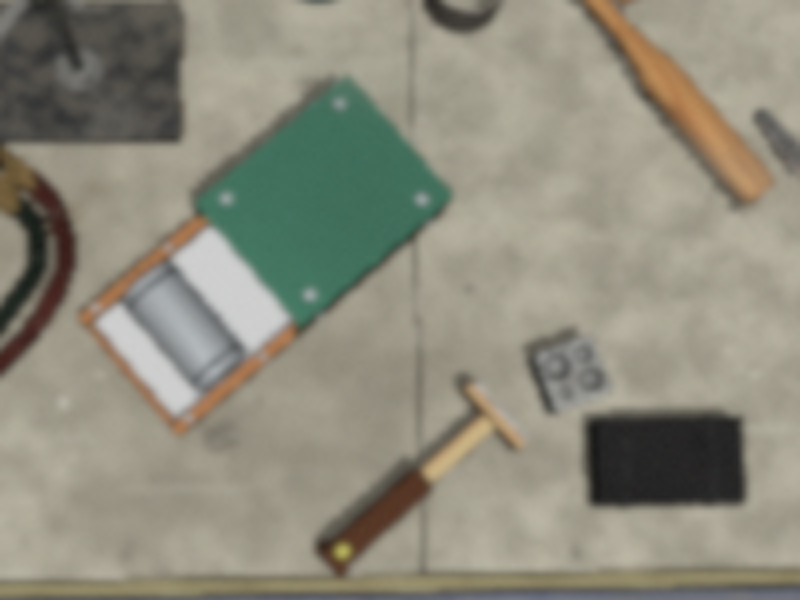

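View pics/scz.png

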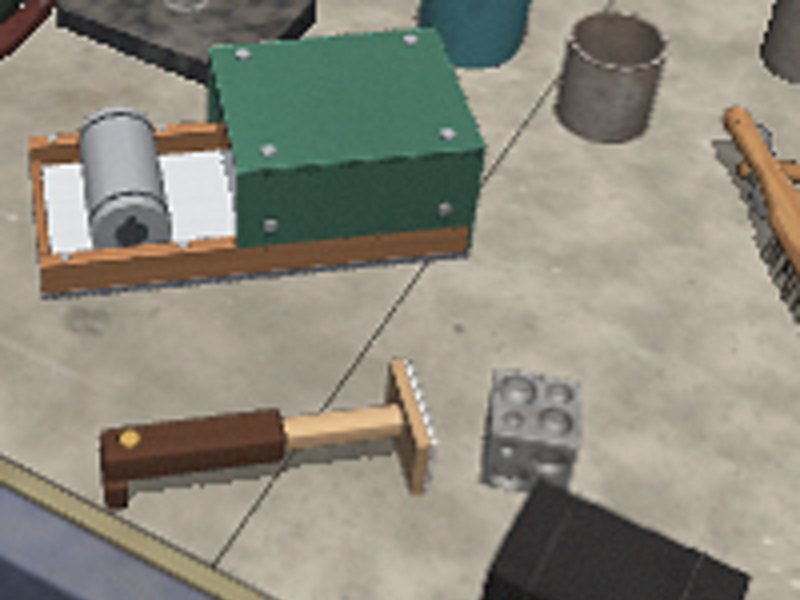

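```bash
cat > h.py <<'E'
import numpy as np,cv2
from scipy.optimize import least_squares
from workcell import r,get_image
_c={}
def cam(n):
    if n not in _c:
        d=get_image(n); _c[n]=dict(K=np.array([[d['fx'],0,d['cx']],[0,d['fy'],d['cy']],[0,0,1.]]),D=np.array([d['k1'],0,0,0]),R=np.array(d['R']),t=np.array(d['t']),im=d['image'])
    return _c[n]
def proj(n,X):
    c=cam(n); return cv2.projectPoints(np.atleast_2d(np.array(X,float)),cv2.Rodrigues(c['R'])[0],c['t'],c['K'],c['D'])[0].reshape(-1,2)
def body(p,X):
    X=np.atleast_2d(X)/1000.; c,s=np.cos(p[2]),np.sin(p[2])
    return np.c_[p[0]+c*X[:,0]-s*X[:,1],p[1]+s*X[:,0]+c*X[:,1],X[:,2]]
def fit(obs,p0):
    f=lambda p:np.concatenate([(proj(n,body(p,[o[1] for o in L]))-np.array([o[0] for o in L])).ravel() for n,L in obs.items()])
    s=least_squares(f,p0,loss='soft_l1'); return s.x,f(s.x).reshape(-1,2)
E
cat > fit0.py <<'E'
from h import *
T=lambda u,v:(u/4+190,v/4+110)
S=lambda u,v:(u/4+200,v/4+145)
tray={'scene':[(S(42,297),(-58,130,0)),(S(468,257),(-58,-130,0)),(S(237,170),(-56,15,90)),(S(485,148),(-56,-130,90)),(S(210,46),(56,15,90)),(S(437,28),(56,-130,90))],
'top':[(T(350,78),(56,-130,90)),(T(452,192),(-56,-130,90)),(T(195,205),(56,15,90)),(T(298,328),(-56,15,90))]}
p,e=fit(tray,[.45,-.05,.7]); print('tray',p,np.degrees(p[2]));print(e.round(1).tolist())
pad={'scene':[(S(101,430),(11,60,39)),(S(105,452),(-11,60,39)),(S(280,410),(11,-36,39)),(S(285,434),(-11,-36,39)),(S(425,492),(-30,-110,0)),(S(434,447),(-30,-110,44)),(S(405,358),(30,-110,44))],
'top':[(T(320,546),(11,60,39)),(T(345,573),(-11,60,39)),(T(415,462),(11,-36,39)),(T(432,488),(-11,-36,39)),(T(520,443),(-30,-110,44)),(T(466,377),(30,-110,44))]}
q,e=fit(pad,[.35,-.1,.7]); print('paddle',q,np.degrees(q[2]));print(e.round(1).tolist())
E
python3 fit0.py
```

```text
tray [ 0.59112316 -0.29454169  0.68592096] 39.30037602735126
[[-0.5, 1.0], [-0.3, 0.4], [-0.7, -0.3], [-0.2, -0.5], [-1.0, 0.3], [-0.3, 0.0], [0.8, -1.1], [1.0, 0.0], [0.6, -0.6], [0.4, -1.1]]
paddle [ 0.40898857 -0.38247051  0.69931185] 40.06761760975924
[[-1.5, -1.1], [-1.4, 1.9], [-0.7, -1.5], [0.1, 0.7], [0.5, 0.9], [0.4, -0.9], [0.3, -0.9], [-0.8, 1.1], [-2.0, 0.2], [0.4, 0.2], [1.2, -0.5], [2.8, -1.2], [2.6, -0.3]]
```

Run:
```python
from h import *
from scipy.spatial.transform import Rotation as Ro
def back(n,uv,z):
    c=cam(n); q=cv2.undistortPoints(np.array([[uv]],float),c['K'],c['D']).ravel()
    d=c['R'].T@np.r_[q,1]; o=-c['R'].T@c['t']; return o+d*(z-o[2])/d[2]
print('torch end',back('top',(198,160),.215),back('scene',(210,100),.215))
for uv in [(155,205),(100,250),(190,280),(207,175)]: print(uv,back('top',uv,.02),back('top',uv,.2))
s=r.get_state(); w=s['eef_rot']; print(Ro.from_quat([*w[1:],w[0]]).as_matrix().round(3))
```

```text
torch end [ 0.60759028 -0.14576898  0.215     ] [ 0.62126081 -0.1347424   0.215     ]
(155, 205) [0.50774235 0.00404132 0.02      ] [ 0.49566253 -0.03457706  0.2       ]
(100, 250) [0.3787379  0.16298774 0.02      ] [0.38419819 0.10275817 0.2       ]
(190, 280) [ 0.28885633 -0.0990753   0.02      ] [ 0.30653739 -0.12367341  0.2       ]
(207, 175) [ 0.59472605 -0.14925931  0.02      ] [ 0.57081947 -0.16703414  0.2       ]
[[-0.     0.337  0.941]
 [-0.     0.941 -0.337]
 [-1.    -0.    -0.   ]]
```

>>> apply_moves(xyz=[[2,-3.5,2],[4.5,-7,4],[7,-10,6],[9.5,-13,8],[11.5,-16,10]], dr=[[0,0,-6],[0,0,-12],[0,0,-18],[0,0,-24],[0,0,-30]])

```text
clock: 0.85
tool_pos: [0.3012, 0.3564, 0.3195]
eef_rot: [0.641, 0.299, 0.641, -0.298]
wrist_force: [1.2, -0.1, 0.7]
gripper_width: 0.0932
```

>>> apply_moves(xyz=[[0.5,-4,1],[1,-8,2],[1.5,-12,3],[2,-16,4],[2,-20,4]], dr=[[0,0,0],[0,0,0],[0,0,0],[0,0,0],[0,0,0]])

```text
clock: 1.35
tool_pos: [0.3207, 0.1564, 0.3598]
eef_rot: [0.642, 0.298, 0.641, -0.297]
wrist_force: [0.3, -0.1, 0.2]
gripper_width: 0.0928
```

>>> apply_moves(xyz=[[0,-4.2,0],[0,-8.4,0],[0,-12.6,0],[0,-16.8,0],[0,-21,0]], dr=[[0,0,0],[0,0,0],[0,0,0],[0,0,0],[0,0,0]])

```text
clock: 1.85
tool_pos: [0.3199, -0.0538, 0.3589]
eef_rot: [0.642, 0.297, 0.641, -0.297]
wrist_force: [1.6, 0.1, 0.2]
gripper_width: 0.0928
```

>>> apply_moves(xyz=[[0.5,-4,-0.5],[1,-8,-1],[2,-12,-2],[3,-16,-3],[4,-20,-4]], dr=[[0,0,0],[0,0,0],[0,0,0],[0,0,0],[0,0,0]])

```text
clock: 2.35
tool_pos: [0.3603, -0.2541, 0.3183]
eef_rot: [0.642, 0.297, 0.641, -0.297]
wrist_force: [0.4, 0.4, -0.3]
gripper_width: 0.0928
```

>>> apply_moves(xyz=[[1,-3,-3],[2,-6,-6],[3,-9,-9],[4,-11.5,-11],[4.3,-12.1,-12]], dr=[[0,0,0],[0,0,0],[0,0,0],[0,0,0],[0,0,0]])

```text
clock: 2.85
tool_pos: [0.4032, -0.3745, 0.1964]
eef_rot: [0.641, 0.298, 0.642, -0.297]
wrist_force: [-0.0, 0.3, 0.1]
gripper_width: 0.0928
```

Run:
```python
from workcell import r,get_image
import cv2
s=r.get_state(); print(s['tool_pos'],s['eef_rot'],s['clock'])
for n in ["wrist","top"]:
    d=get_image(n); cv2.imwrite(f"pics/{n}1.png",d["image"][:,:,::-1])
```

```text
[ 0.40322558 -0.37446067  0.19639963] [ 0.64069195  0.29780317  0.64223475 -0.29725682] 2.85
```

View pics/wrist1.png

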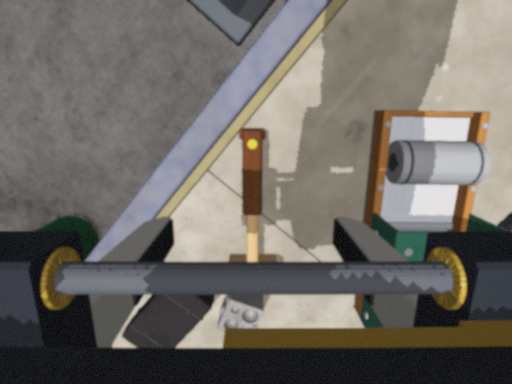

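The wrist view shows the paddle upright in the picture: tail end at (253,131), shaft down to (252,258). It lines up well with the tool, and the roll is at (438,162) in the tray at right. I'll refine from zoomed crops.

Run:
```python
import cv2
a=cv2.imread("pics/wrist1.png"); cv2.imwrite("pics/w1z.png",cv2.resize(a[105:275,215:295],None,fx=5,fy=5,interpolation=cv2.INTER_CUBIC)[:600])
cv2.imwrite("pics/w1t.png",cv2.resize(a[100:250,355:505],None,fx=4,fy=4,interpolation=cv2.INTER_CUBIC)[:600])
```

```text
(no output)
```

View pics/w1z.png

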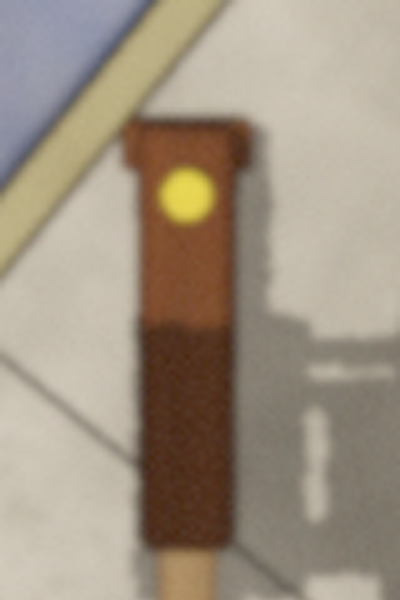

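View pics/w1t.png

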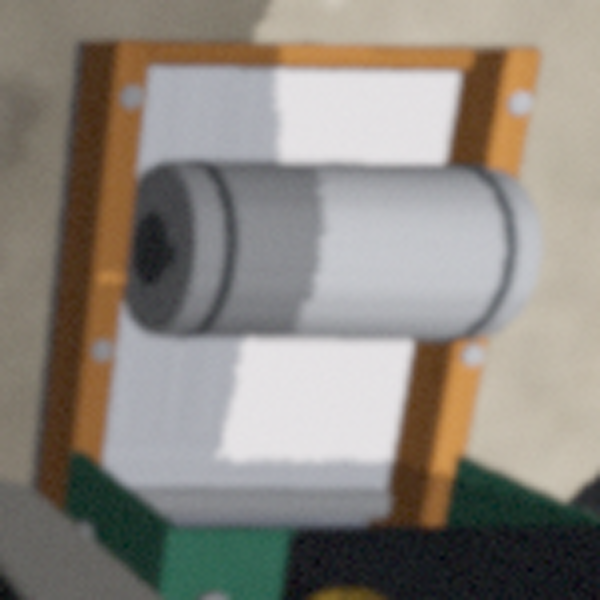

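```bash
cat >> h.py <<'E'
from scipy.spatial.transform import Rotation as Ro
def addwrist(tp,q,name='wrist'):
    d=get_image('wrist'); H=np.array(d['hand_eye']); M=np.eye(4); M[:3,:3]=Ro.from_quat([*q[1:],q[0]]).as_matrix(); M[:3,3]=tp
    C=np.linalg.inv(M@H); _c[name]=dict(K=np.array([[d['fx'],0,d['cx']],[0,d['fy'],d['cy']],[0,0,1.]]),D=np.array([d['k1'],0,0,0]),R=C[:3,:3],t=C[:3,3],im=d['image'])
E
cat > fit1.py <<'E'
exec(open('fit0.py').read())
s=r.get_state(); addwrist(s['tool_pos'],s['eef_rot'])
W=lambda u,v:(u/5+215,v/5+105)
V=lambda u,v:(u/4+355,v/4+100)
pw={'wrist':[(W(139,130),(11,60,39)) ]}
L=[(W(140,122),(-11,60,39)),(W(238,122),(11,60,39)),(W(142,547),(-11,-36,39)),(W(235,547),(11,-36,39))]
print(proj('wrist',body(q,[l[1] for l in L]))-np.array([l[0] for l in L]))
pw={'wrist':L}
q2,e=fit(pw,q); print('paddle wrist only',q2,np.degrees(q2[2]),e.round(1).tolist())
pad['wrist']=L*2
q3,e=fit(pad,q); print('paddle all',q3,np.degrees(q3[2]))
L=[(V(82,43),(-58,130,0)),(V(118,43),(-58,130,30)),(V(540,48),(58,130,30))]
print('tray pred err',(proj('wrist',body(p,[l[1] for l in L]))-np.array([l[0] for l in L])).round(1).tolist())
tray['wrist']=L
p2,e=fit(tray,p); print('tray all',p2,np.degrees(p2[2]),e.round(1).tolist())
# roll: silhouettes
th=np.linspace(0,2*np.pi,200)
def sil(cam_,p,y,x):
    P=proj(cam_,body(p,np.c_[np.full(200,x),y+24*np.cos(th),36+24*np.sin(th)])); return P
for y in range(50,110,4):
    P=sil('wrist',p2,y,0); T0=sil('top',p2,y,0)
    print(y,P[:,1].min().round(1),P[:,1].max().round(1),P[:,0].mean().round(1),'|top', T0.min(0).round(1),T0.max(0).round(1))
print('obs wrist rows at mid',V(330,165),V(330,338))
E
python3 fit1.py
```

```text
tray [ 0.59112316 -0.29454169  0.68592096] 39.30037602735126
[[-0.5, 1.0], [-0.3, 0.4], [-0.7, -0.3], [-0.2, -0.5], [-1.0, 0.3], [-0.3, 0.0], [0.8, -1.1], [1.0, 0.0], [0.6, -0.6], [0.4, -1.1]]
paddle [ 0.40898857 -0.38247051  0.69931185] 40.06761760975924
[[-1.5, -1.1], [-1.4, 1.9], [-0.7, -1.5], [0.1, 0.7], [0.5, 0.9], [0.4, -0.9], [0.3, -0.9], [-0.8, 1.1], [-2.0, 0.2], [0.4, 0.2], [1.2, -0.5], [2.8, -1.2], [2.6, -0.3]]
[[-1.97414794  0.8702723 ]
 [-0.65917056  0.95789008]
 [-1.9093848   2.38091382]
 [-1.01029815  2.46184565]]
paddle wrist only [ 0.40905726 -0.38015673  0.70205853] 40.22499047222915 [[-0.7, -0.8], [0.7, -0.7], [-0.5, 1.0], [0.5, 1.0]]
paddle all [ 0.40916395 -0.38068748  0.69743835] 39.96027365313643
tray pred err [[-3.7, 0.2], [-2.0, 0.0], [-0.9, 1.3]]
tray all [ 0.59188046 -0.2937405   0.68088961] 39.01210115339114 [[-0.7, 0.4], [-0.5, 0.3], [-1.0, -0.7], [-0.4, -0.6], [-1.0, 0.0], [-0.3, -0.1], [0.8, -1.3], [0.8, 0.0], [0.3, -0.9], [0.1, -1.4], [-2.1, -0.2], [-0.4, -0.4], [0.7, 1.5]]
50 164.2 207.3 429.4 |top [236.3 180.1] [248.9 190.7]
54 160.6 203.9 430.0 |top [235.2 181. ] [247.9 191.6]
58 157.0 200.4 430.6 |top [234.2 181.9] [246.8 192.4]
62 153.4 196.9 431.1 |top [233.1 182.7] [245.8 193.3]
66 149.7 193.4 431.7 |top [232.1 183.6] [244.7 194.2]
70 146.1 189.9 432.3 |top [231.  184.5] [243.7 195.1]
74 142.4 186.4 432.9 |top [229.9 185.3] [242.6 195.9]
78 138.6 182.8 433.5 |top [228.9 186.2] [241.6 196.8]
82 134.9 179.2 434.1 |top [227.8 187.1] [240.5 197.7]
86 131.1 175.7 434.8 |top [226.8 188. ] [239.4 198.5]
90 127.3 172.0 435.4 |top [225.7 188.8] [238.4 199.4]
94 123.5 168.4 436.0 |top [224.6 189.7] [237.3 200.3]
98 119.6 164.8 436.6 |top [223.6 190.6] [236.3 201.2]
102 115.8 161.1 437.2 |top [222.5 191.5] [235.2 202. ]
106 111.9 157.4 437.8 |top [221.4 192.3] [234.2 202.9]
obs wrist rows at mid (437.5, 141.25) (437.5, 184.5)
```

>>> apply_moves(xyz=[[0,0,-4],[0,0,-8],[0,0,-12],[0,0,-15],[0,0,-16.7]], dr=[[0,0,0],[0,0,0],[0,0,0],[0,0,0],[0,0,0]])

```text
clock: 3.6
tool_pos: [0.4031, -0.3721, 0.0308]
eef_rot: [0.641, 0.297, 0.642, -0.297]
wrist_force: [0.1, -0.2, 0.4]
gripper_width: 0.093
```

>>> apply_moves(xyz=[[0,0,-1],[0,0,-1.9],[0,0,-1.9]], dr=[[0,0,0],[0,0,0],[0,0,0]])

```text
clock: 3.9
tool_pos: [0.4035, -0.373, 0.0128]
eef_rot: [0.642, 0.297, 0.642, -0.297]
wrist_force: [0.7, 0.3, 0.1]
gripper_width: 0.0933
```

>>> apply_moves(xyz=[[0,0,0],[0,0,0],[0,0,0],[0,0,0],[0,0,0]], dr=[[0,0,0],[0,0,0],[0,0,0],[0,0,0],[0,0,0]], grip=0.1)

```text
clock: 4.4
tool_pos: [0.4034, -0.3733, 0.0128]
eef_rot: [0.642, 0.297, 0.642, -0.297]
wrist_force: [0.6, 1.0, 0.3]
gripper_width: 0.0577
```

>>> apply_moves(xyz=[[0,0,-0.2],[0,0,-0.2],[0,0,-0.2],[0,0,-0.2],[0,0,-0.2]], dr=[[0,0,0],[0,0,0],[0,0,0],[0,0,0],[0,0,0]], grip=0.1)

```text
clock: 4.9
tool_pos: [0.4033, -0.3732, 0.0106]
eef_rot: [0.642, 0.297, 0.642, -0.297]
wrist_force: [-0.8, -0.6, -0.5]
gripper_width: 0.0219
```

>>> apply_moves(xyz=[[0,0,0],[0,0,0],[0,0,0],[0,0,0]], dr=[[0,0,0],[0,0,0],[0,0,0],[0,0,0]], grip=0.05)

```text
clock: 5.3
tool_pos: [0.4033, -0.3732, 0.0106]
eef_rot: [0.642, 0.297, 0.642, -0.297]
wrist_force: [0.3, -1.1, -1.0]
gripper_width: 0.0216
```

Paddle is gripped (opening 21.6 mm). Before carrying it I check how high the hoses lie behind the tray's open end.

Run:
```python
import cv2
a=cv2.imread("pics/top1.png")[140:290,80:240]; cv2.imwrite("pics/t1z.png",cv2.resize(a,None,fx=4,fy=4,interpolation=cv2.INTER_CUBIC)[:600])
a=cv2.imread("pics/scene0.png")[90:290,0:260]; cv2.imwrite("pics/s0z.png",cv2.resize(a,None,fx=3,fy=3,interpolation=cv2.INTER_CUBIC)[:600])
```

```text
(no output)
```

View pics/t1z.png

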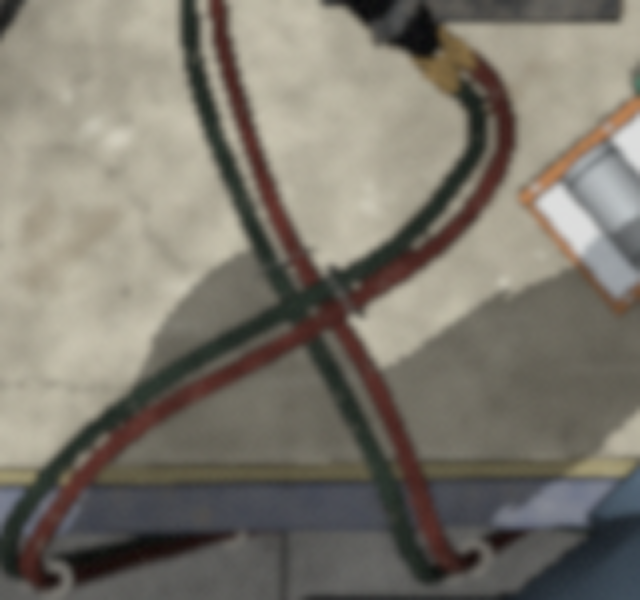

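View pics/s0z.png

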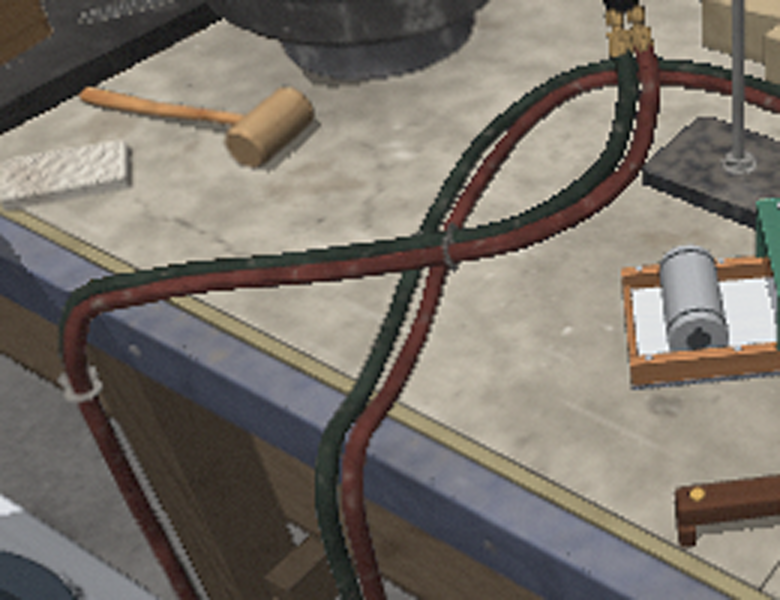

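```bash
cat >> h.py <<'E'
def ray(n,uv):
    c=cam(n); q=cv2.undistortPoints(np.array([[uv]],float),c['K'],c['D']).ravel()
    d=c['R'].T@np.r_[q,1]; return -c['R'].T@c['t'],d/np.linalg.norm(d)
def tri(a,b):
    (o1,d1),(o2,d2)=ray('top',a),ray('scene',b)
    s=np.linalg.lstsq(np.c_[d1,-d2],o2-o1,rcond=None)[0]; P,Q=o1+s[0]*d1,o2+s[1]*d2; return (P+Q)/2,np.linalg.norm(P-Q)
E
python3 - <<'E'
from h import *
print(tri((166,211),(150,172)))
# hose over the bench edge: right pair red
o,d=ray('top',(80+415/4,140+465/4)); print('red edge', [ (o+d*(z-o[2])/d[2]).round(3) for z in (0,.02)])
# epipolar: top points on the red hose loop, project at several z to scene
for uv in [(208,172),(205,182),(198,192),(185,203),(166,215),(172,225),(180,240)]:
    o,d=ray('top',uv)
    print(uv,[((o+d*(z-o[2])/d[2]).round(3)[:2].tolist(),(proj('scene',o+d*(z-o[2])/d[2])[0]*3-[0,270]).round().tolist()) for z in (.02,.06,.12,.18)])
E
```

```text
(array([ 0.48794519, -0.03274362,  0.04456973]), np.float64(0.0010195849319305707))
red edge [array([ 0.356, -0.078,  0.   ]), array([ 0.357, -0.081,  0.02 ])]
(208, 172) [([0.604, -0.152], [649.0, 241.0]), ([0.598, -0.156], [646.0, 210.0]), ([0.59, -0.162], [642.0, 160.0]), ([0.581, -0.168], [638.0, 104.0])]
(205, 182) [([0.574, -0.143], [620.0, 256.0]), ([0.569, -0.147], [618.0, 225.0]), ([0.562, -0.154], [614.0, 174.0]), ([0.555, -0.16], [609.0, 118.0])]
(198, 192) [([0.544, -0.123], [580.0, 267.0]), ([0.541, -0.127], [578.0, 235.0]), ([0.535, -0.134], [574.0, 184.0]), ([0.529, -0.142], [569.0, 127.0])]
(185, 203) [([0.512, -0.084], [521.0, 273.0]), ([0.51, -0.09], [519.0, 241.0]), ([0.505, -0.099], [514.0, 189.0]), ([0.501, -0.108], [510.0, 132.0])]
(166, 215) [([0.478, -0.029], [443.0, 273.0]), ([0.476, -0.036], [441.0, 241.0]), ([0.473, -0.048], [437.0, 189.0]), ([0.471, -0.059], [432.0, 131.0])]
(172, 225) [([0.448, -0.046], [435.0, 301.0]), ([0.447, -0.053], [433.0, 268.0]), ([0.446, -0.064], [428.0, 214.0]), ([0.445, -0.075], [424.0, 155.0])]
(180, 240) [([0.404, -0.07], [419.0, 343.0]), ([0.405, -0.076], [417.0, 309.0]), ([0.405, -0.086], [412.0, 253.0]), ([0.406, -0.095], [407.0, 192.0])]
```

Run:
```python
import cv2
a=cv2.imread("pics/top0.png")[95:215,130:250]; cv2.imwrite("pics/t2z.png",cv2.resize(a,None,fx=5,fy=5,interpolation=cv2.INTER_CUBIC)[:600])
a=cv2.imread("pics/scene0.png")[30:180,140:260]; cv2.imwrite("pics/s2z.png",cv2.resize(a,None,fx=4,fy=4,interpolation=cv2.INTER_CUBIC)[:600])
```

```text
(no output)
```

View pics/t2z.png

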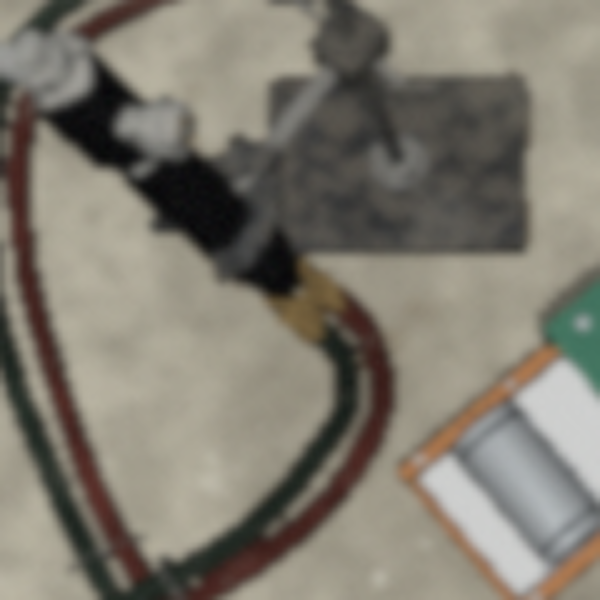

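View pics/s2z.png

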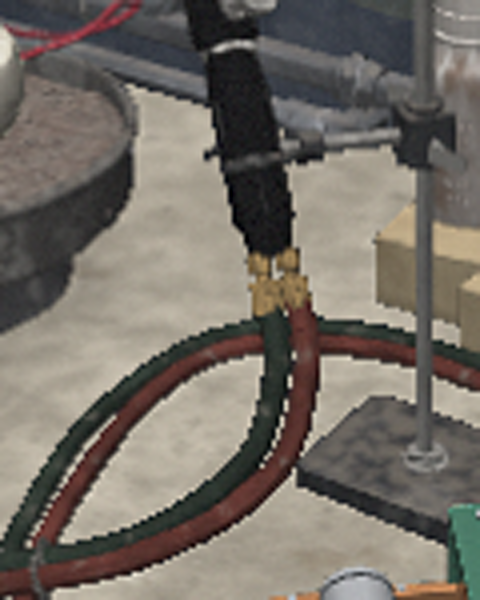

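```bash
cat > hose.py <<'E'
from h import *
T=lambda L:np.array(L)/5+[130,95]
S=lambda L:np.array(L)/4+[140,30]
print(tri(T([345,310]),S([297,305])),tri(T([315,340]),S([265,315])))
red_t=T([[348,312],[368,335],[382,365],[388,395],[380,430],[360,465],[330,497],[295,530],[255,558],[200,587]])
red_s=S([[302,308],[308,330],[310,360],[307,400],[298,440],[280,470],[255,497],[220,522],[170,547],[110,566],[40,578]])
seg=np.vstack([np.linspace(red_s[i],red_s[i+1],60) for i in range(len(red_s)-1)])
p=np.array([.5919,-.2937,.681]); yv=np.array([-np.sin(p[2]),np.cos(p[2])]); xv=np.array([np.cos(p[2]),np.sin(p[2])])
for t in red_t:
    o,d=ray('top',t); best=min(((np.linalg.norm(seg-proj('scene',o+d*(z-o[2])/d[2]),axis=1).min(),z) for z in np.arange(0,.3,.004)))
    X=o+d*(best[1]-o[2])/d[2]; w=X[:2]-p[:2]; print(t.round(0),X.round(3),'tray',(xv@w).round(3),(yv@w).round(3),'z',best[1].round(3),best[0].round(1))
E
python3 hose.py
```

```text
(array([ 0.6176627 , -0.14768667,  0.20414245]), np.float64(0.0016165628521340042)) (array([ 0.60378117, -0.1327074 ,  0.1996717 ]), np.float64(0.00411697483950868))
[200. 157.] [ 0.631 -0.138  0.116] tray 0.128 0.096 z 0.116 0.0
[204. 162.] [ 0.616 -0.151  0.132] tray 0.108 0.096 z 0.132 0.1
[206. 168.] [ 0.6   -0.158  0.128] tray 0.091 0.1 z 0.128 0.1
[208. 174.] [ 0.584 -0.161  0.124] tray 0.077 0.108 z 0.124 0.3
[206. 181.] [ 0.566 -0.155  0.108] tray 0.067 0.124 z 0.108 0.1
[202. 188.] [ 0.549 -0.142  0.092] tray 0.062 0.145 z 0.092 0.4
[196. 194.] [ 0.532 -0.124  0.08 ] tray 0.06 0.17 z 0.08 0.0
[189. 201.] [ 0.515 -0.103  0.068] tray 0.06 0.197 z 0.068 0.1
[181. 207.] [ 0.5   -0.078  0.056] tray 0.064 0.226 z 0.056 0.4
[170. 212.] [ 0.484 -0.045  0.048] tray 0.072 0.261 z 0.048 0.5
```

```bash
cat > plan.py <<'E'
from h import *
TR=np.array([.5917,-.2939,np.radians(39.15)])
def tcp(ty,z,tx=-8,tilt=12,yaw=0):  # pose of tool for paddle face centre-line at tray x=tx, face tray y=ty, blade bottom mid z (mm)
    Rt=Ro.from_euler('z',TR[2]+np.radians(yaw)).as_matrix()@Ro.from_euler('y',-np.radians(tilt)).as_matrix()
    # paddle frame: tcp at (0,9,10.6)mm ; face bottom mid (0,-110,0)
    fb=np.r_[body(TR,[tx,ty,z])[0]]
    P=fb+Rt@np.array([0,119,10.6])/1000
    Rtool=Rt@np.array([[0,1,0],[0,0,-1],[-1,0,0.]])   # columns: tool x=-z, y=+x, z=-y
    return P,Rtool
def delta(P,Rt,ref=None):
    s=r.get_state(); w=s['eef_rot']; Rc=Ro.from_quat([*w[1:],w[0]])
    return ((P-s['tool_pos'])*100).round(2),np.degrees((Ro.from_matrix(Rt)*Rc.inv()).as_rotvec()).round(2)
E
python3 - <<'E'
from plan import *
s=r.get_state();print(s['clock'],s['tool_pos'])
for a in [(116,110),(116,30),(104,24),(-40,24)]: P,R=tcp(*a); print(a,P.round(4),delta(P,R))
E
```

```text
5.5 [ 0.40334764 -0.37317799  0.01063114]
(116, 110) [ 0.4354 -0.1181  0.1204] (array([ 3.21, 25.51, 10.97]), array([ 7.67, -9.23, -1.15]))
(116, 30) [ 0.4354 -0.1181  0.0404] (array([ 3.21, 25.51,  2.97]), array([ 7.67, -9.23, -1.15]))
(104, 24) [ 0.443  -0.1274  0.0344] (array([ 3.96, 24.58,  2.37]), array([ 7.67, -9.23, -1.15]))
(-40, 24) [ 0.5339 -0.2391  0.0344] (array([13.06, 13.41,  2.37]), array([ 7.67, -9.23, -1.15]))
```

>>> apply_moves(xyz=[[0,0,1],[0,0,3.5],[0,0,6.5],[0,0,9.5],[0,0,11]], dr=[[0,0,0],[0,0,0],[0,0,0],[0,0,0],[0,0,0]])

```text
clock: 6.0
tool_pos: [0.4039, -0.3738, 0.1238]
eef_rot: [0.643, 0.297, 0.641, -0.298]
wrist_force: [0.1, -0.7, -2.7]
gripper_width: 0.0218
```

>>> apply_moves(xyz=[[0.3,3,0],[1,7,0],[1.6,12,0],[2.3,16.5,0],[2.8,20.5,0]], dr=[[0,0,0],[1.9,-2.3,-0.3],[3.8,-4.6,-0.6],[5.7,-6.9,-0.9],[7.7,-9.2,-1.15]])

```text
clock: 6.5
tool_pos: [0.4314, -0.1661, 0.1214]
eef_rot: [0.667, 0.369, 0.603, -0.234]
wrist_force: [0.1, 0.2, -1.4]
gripper_width: 0.022
```

>>> apply_moves(xyz=[[0.2,2.5,0],[0.4,4.3,0],[0.4,5,0],[0.4,5,0]], dr=[[0,0,0],[0,0,0],[0,0,0],[0,0,0]])

```text
clock: 6.9
tool_pos: [0.4354, -0.1178, 0.1211]
eef_rot: [0.667, 0.368, 0.604, -0.235]
wrist_force: [-0.1, -0.2, -1.1]
gripper_width: 0.022
```

Run:
```python
from plan import *
s=r.get_state();print(s['clock'],s['tool_pos'],s['wrist_force'],s['gripper_width'],s['joint_pos'].round(2))
P,R=tcp(116,110); print(delta(P,R))
for n in ["scene","top"]:
    im=get_image(n)["image"][:,:,::-1]
    cv2.imwrite(f"pics/{n}2.png",im)
    c=im[40:240,120:320] if n=="scene" else im[110:260,150:330]
    cv2.imwrite(f"pics/{n}2z.png",cv2.resize(c,None,fx=3 if n=="scene" else 4,fy=3 if n=="scene" else 4,interpolation=cv2.INTER_CUBIC))
```

```text
6.9 [ 0.43539209 -0.11778355  0.1210519 ] [-0.08318928 -0.1547797  -1.08200909] 0.02204414117015855 [-0.49  0.28  2.07  0.29  0.74 -1.38]
(array([ 0.  , -0.03, -0.07]), array([-0.02, -0.01, -0.08]))
```

View pics/scene2z.png

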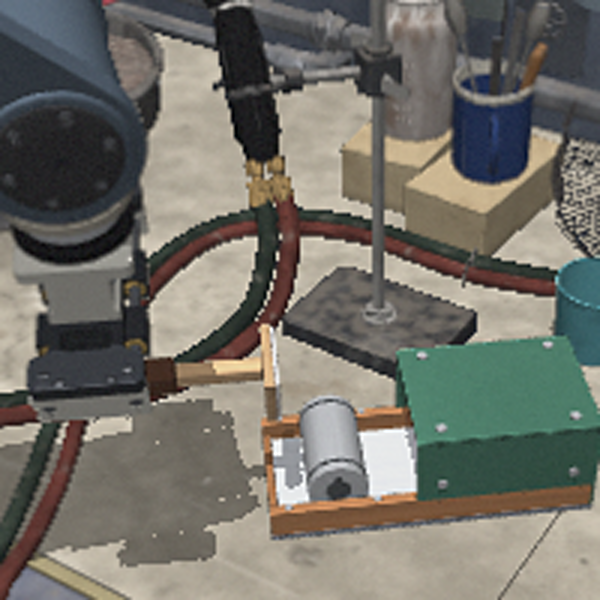

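View pics/top2z.png

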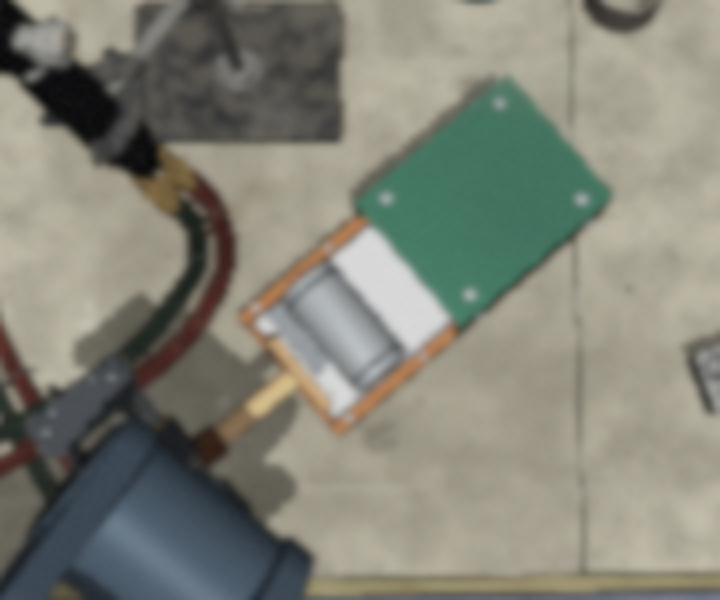

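The paddle is above the tray's open end, its blade at (300,372) in the top crop, just behind the roll. I compare the predicted blade corners with these pictures.

```bash
cat >> plan.py <<'E'
def paddle_now():
    s=r.get_state(); w=s['eef_rot']; R=Ro.from_quat([*w[1:],w[0]]).as_matrix()
    Rp=R@np.array([[0,1,0],[0,0,-1],[-1,0,0.]]).T
    o=s['tool_pos']-Rp@np.array([0,9,10.6])/1000
    return o,Rp
def to_tray(X):
    c,s_=np.cos(TR[2]),np.sin(TR[2]); w=np.asarray(X)-[TR[0],TR[1],0]; return np.c_[w[...,0]*c+w[...,1]*s_,-w[...,0]*s_+w[...,1]*c,w[...,2]]*1000
E
python3 - <<'E'
from plan import *
o,R=paddle_now()
L=np.array([[30,-110,44],[-30,-110,44],[30,-110,0],[-30,-110,0]])/1000
X=o+L@R.T
print(to_tray(X).round(1))
print('top crop',((proj('top',X)-[150,110])*4).round().tolist())
print('scene crop',((proj('scene',X)-[120,40])*3).round().tolist())
E
```

```text
[[ 11.8 115.4 159.8]
 [-46.8 115.4 147.3]
 [ 21.  115.4 116.8]
 [-37.7 115.4 104.3]]
top crop [[279.0, 331.0], [337.0, 400.0], [275.0, 327.0], [331.0, 394.0]]
scene crop [[270.0, 323.0], [276.0, 385.0], [273.0, 360.0], [279.0, 422.0]]
```

>>> apply_moves(xyz=[[0,0,-2],[0,0,-4.5],[0,0,-6.5],[0,0,-8],[0,0,-8]], dr=[[0,0,0],[0,0,0],[0,0,0],[0,0,0],[0,0,0]])

```text
clock: 7.6
tool_pos: [0.4344, -0.1183, 0.0392]
eef_rot: [0.665, 0.369, 0.605, -0.235]
wrist_force: [-0.7, -0.0, -1.0]
gripper_width: 0.0216
```

Run:
```python
from plan import *
s=r.get_state();print(s['clock'],s['tool_pos'],s['wrist_force'],s['ft_torque'])
for a in [(104,24),(95,24),(50,24),(-40,24)]:
    P,R=tcp(*a); print(a,delta(P,R))
im=get_image("scene")["image"][:,:,::-1]
cv2.imwrite("pics/scene3z.png",cv2.resize(im[90:240,120:320],None,fx=4,fy=4,interpolation=cv2.INTER_CUBIC))
```

```text
7.6 [ 0.43444667 -0.11834214  0.03915155] [-0.69649659 -0.0343557  -1.01724541] [-0.13625525  0.20124867 -0.04515552]
(104, 24) (array([ 0.85, -0.91, -0.48]), array([-0.12, -0.19,  0.05]))
(95, 24) (array([ 1.42, -1.6 , -0.48]), array([-0.12, -0.19,  0.05]))
(50, 24) (array([ 4.26, -5.09, -0.48]), array([-0.12, -0.19,  0.05]))
(-40, 24) (array([  9.95, -12.07,  -0.48]), array([-0.12, -0.19,  0.05]))
```

View pics/scene3z.png

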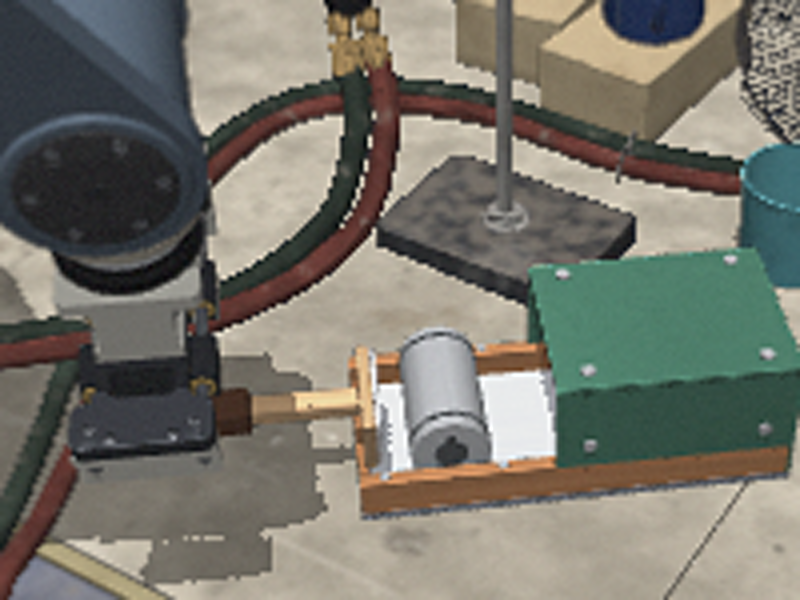

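>>> apply_moves(xyz=[[0.2,-0.2,-0.1],[0.4,-0.45,-0.25],[0.65,-0.7,-0.4],[0.85,-0.9,-0.5],[1.05,-1.15,-0.5]], dr=[[0,0,0],[0,0,0],[0,0,0],[0,0,0],[0,0,0]])

```text
clock: 8.15
tool_pos: [0.446, -0.1298, 0.0356]
eef_rot: [0.667, 0.369, 0.604, -0.235]
wrist_force: [-0.3, 0.4, -1.8]
gripper_width: 0.0216
```

>>> apply_moves(xyz=[[0.25,-0.31,0],[0.5,-0.62,0],[0.76,-0.93,0],[1.01,-1.24,0],[1.26,-1.55,0]], dr=[[0,0,0],[0,0,0],[0,0,0],[0,0,0],[0,0,0]])

```text
clock: 8.65
tool_pos: [0.4587, -0.1455, 0.0356]
eef_rot: [0.667, 0.369, 0.604, -0.235]
wrist_force: [-0.2, -0.1, -2.3]
gripper_width: 0.0219
```

Run:
```python
from plan import *
s=r.get_state();print(s['clock'],s['tool_pos'],s['wrist_force'])
o,R=paddle_now(); print(to_tray(o+R@[0,-.11,0]).round(1))
im=get_image("scene")["image"][:,:,::-1]
cv2.imwrite("pics/scene4z.png",cv2.resize(im[90:240,120:320],None,fx=4,fy=4,interpolation=cv2.INTER_CUBIC))
```

```text
8.65 [ 0.45867299 -0.14548076  0.03561513] [-0.15300656 -0.12696757 -2.25594638]
[[-7.3 80.1 25.2]]
```

View pics/scene4z.png

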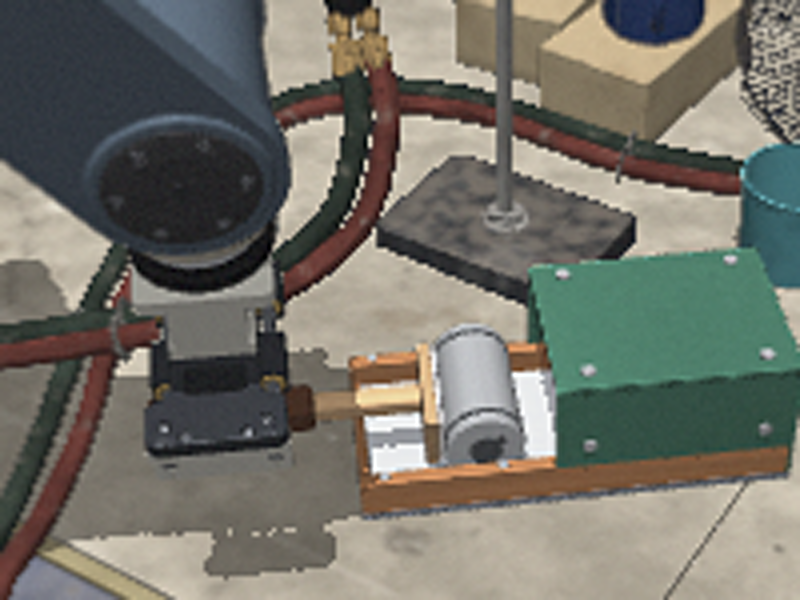

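>>> apply_moves(xyz=[[0.25,-0.31,0],[0.5,-0.62,0],[0.76,-0.93,0],[1.01,-1.24,0],[1.26,-1.55,0]], dr=[[0,0,0],[0,0,0],[0,0,0],[0,0,0],[0,0,0]])

```text
clock: 9.2
tool_pos: [0.4713, -0.161, 0.0356]
eef_rot: [0.667, 0.369, 0.604, -0.235]
wrist_force: [-0.7, -0.2, -2.0]
gripper_width: 0.022
```

>>> apply_moves(xyz=[[0.25,-0.31,0],[0.5,-0.62,0],[0.76,-0.93,0],[1.01,-1.24,0],[1.26,-1.55,0]], dr=[[0,0,0],[0,0,0],[0,0,0],[0,0,0],[0,0,0]])

```text
clock: 9.7
tool_pos: [0.4839, -0.1764, 0.0356]
eef_rot: [0.667, 0.369, 0.604, -0.235]
wrist_force: [0.7, -0.1, -0.9]
gripper_width: 0.0217
```

Run:
```python
from plan import *
s=r.get_state();print(s['clock'],s['tool_pos'],s['wrist_force'],s['ft_torque'])
o,R=paddle_now(); print(to_tray(o+R@[0,-.11,0]).round(1))
im=get_image("scene")["image"][:,:,::-1]
cv2.imwrite("pics/scene5z.png",cv2.resize(im[90:240,120:320],None,fx=4,fy=4,interpolation=cv2.INTER_CUBIC))
```

```text
9.7 [ 0.48387398 -0.17643307  0.03561378] [ 0.71694724 -0.07663461 -0.85212774] [-0.12124928  0.15953766 -0.01145965]
[[-7.2 40.2 25.2]]
```

View pics/scene5z.png

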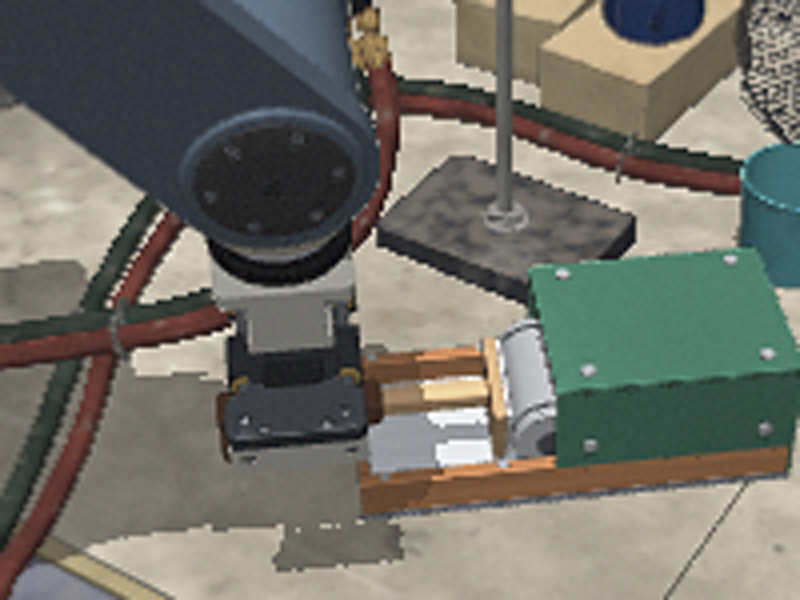

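>>> apply_moves(xyz=[[0.13,-0.16,0],[0.25,-0.31,0],[0.38,-0.47,0],[0.5,-0.62,0],[0.63,-0.78,0]], dr=[[0,0,0],[0,0,0],[0,0,0],[0,0,0],[0,0,0]])

```text
clock: 10.25
tool_pos: [0.4893, -0.1834, 0.0354]
eef_rot: [0.666, 0.369, 0.604, -0.235]
wrist_force: [-3.8, 3.2, -1.1]
gripper_width: 0.0218
```

>>> apply_moves(xyz=[[0.13,-0.16,0],[0.25,-0.31,0],[0.38,-0.47,0],[0.5,-0.62,0],[0.63,-0.78,0]], dr=[[0,0,0],[0,0,0],[0,0,0],[0,0,0],[0,0,0]])

```text
clock: 10.75
tool_pos: [0.4967, -0.1922, 0.0358]
eef_rot: [0.667, 0.369, 0.603, -0.235]
wrist_force: [-0.2, 0.3, -1.6]
gripper_width: 0.0218
```

>>> apply_moves(xyz=[[0.13,-0.16,0],[0.25,-0.31,0],[0.38,-0.47,0]], dr=[[0,0,0],[0,0,0],[0,0,0]])

```text
clock: 11.05
tool_pos: [0.5003, -0.1967, 0.0357]
eef_rot: [0.667, 0.369, 0.603, -0.235]
wrist_force: [0.5, 0.5, -2.4]
gripper_width: 0.0218
```

Run:
```python
from plan import *
s=r.get_state();print(s['clock'],s['tool_pos'],s['wrist_force'],s['ft_torque'])
o,R=paddle_now(); print(to_tray(o+R@[0,-.11,0]).round(1))
```

```text
11.05 [ 0.50028383 -0.19672864  0.03568199] [ 0.45656377  0.52595397 -2.372232  ] [-0.08977939  0.13311968 -0.02518294]
[[-7.3 14.1 25.3]]
```

>>> apply_moves(xyz=[[0.1,-0.12,0],[0.2,-0.24,0],[0.3,-0.36,0],[0.4,-0.48,0],[0.5,-0.6,0]], dr=[[0,0,0],[0,0,0],[0,0,0],[0,0,0],[0,0,0]])

```text
clock: 11.55
tool_pos: [0.5051, -0.2026, 0.0356]
eef_rot: [0.667, 0.369, 0.604, -0.235]
wrist_force: [0.2, 0.5, -1.6]
gripper_width: 0.0216
```

>>> apply_moves(xyz=[[0.1,-0.12,0],[0.2,-0.24,0],[0.3,-0.36,0]], dr=[[0,0,0],[0,0,0],[0,0,0]])

```text
clock: 11.85
tool_pos: [0.5081, -0.2062, 0.0356]
eef_rot: [0.667, 0.369, 0.604, -0.235]
wrist_force: [-0.3, 0.2, -1.4]
gripper_width: 0.0216
```

>>> apply_moves(xyz=[[0.06,-0.08,0],[0.13,-0.16,0],[0.19,-0.23,0],[0.25,-0.31,0]], dr=[[0,0,0],[0,0,0],[0,0,0],[0,0,0]])

```text
clock: 12.25
tool_pos: [0.5106, -0.2092, 0.0356]
eef_rot: [0.667, 0.369, 0.604, -0.235]
wrist_force: [-0.2, -0.2, -1.0]
gripper_width: 0.0217
```

>>> apply_moves(xyz=[[0.06,-0.08,0],[0.13,-0.16,0],[0.19,-0.23,0],[0.25,-0.31,0]], dr=[[0,0,0],[0,0,0],[0,0,0],[0,0,0]])

```text
clock: 12.65
tool_pos: [0.5125, -0.2118, 0.0354]
eef_rot: [0.666, 0.369, 0.604, -0.235]
wrist_force: [-3.3, 4.9, -0.3]
gripper_width: 0.0217
```

>>> apply_moves(xyz=[[0.05,-0.06,0],[0.1,-0.12,0],[0.1,-0.12,0],[0.1,-0.12,0]], dr=[[0,0,0],[0,0,0],[0,0,0],[0,0,0]])

```text
clock: 13.05
tool_pos: [0.5133, -0.2128, 0.0353]
eef_rot: [0.666, 0.369, 0.605, -0.235]
wrist_force: [-4.2, 4.7, -0.8]
gripper_width: 0.0217
```

Run:
```python
from plan import *
s=r.get_state();print(s['clock'],s['tool_pos'],s['wrist_force'],s['ft_torque'])
o,R=paddle_now(); print(to_tray(o+R@[0,-.11,0]).round(1))
im=get_image("scene")["image"][:,:,::-1]
cv2.imwrite("pics/scene6z.png",cv2.resize(im[90:240,120:320],None,fx=4,fy=4,interpolation=cv2.INTER_CUBIC))
```

```text
13.05 [ 0.51332918 -0.21279256  0.03525783] [-4.24424464  4.71832977 -0.76357164] [0.63635136 0.80144246 0.29460641]
[[-7.3 -6.6 24.5]]
```

View pics/scene6z.png

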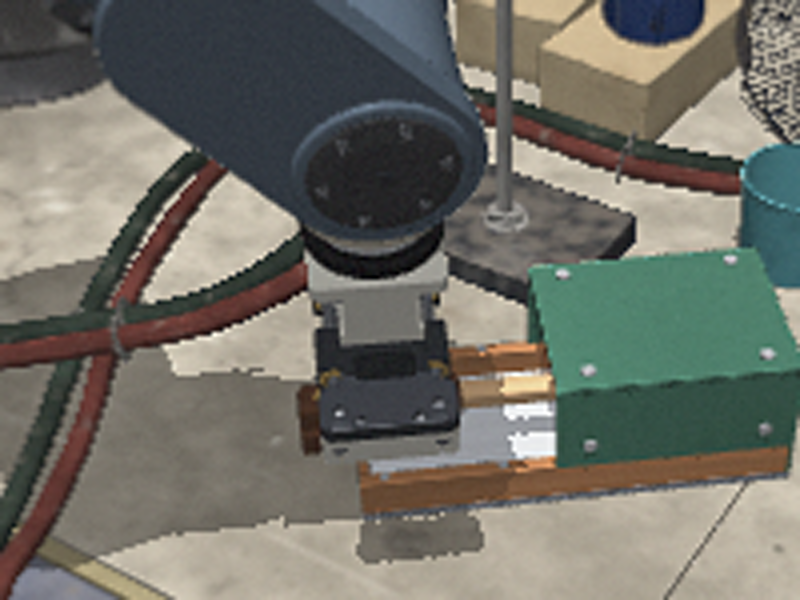

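>>> apply_moves(xyz=[[0.05,-0.06,0],[0.1,-0.12,0],[0.12,-0.15,0],[0.12,-0.15,0],[0.12,-0.15,0]], dr=[[0,0,0],[0,0,0],[0,0,0],[0,0,0],[0,0,0]])

```text
clock: 13.6
tool_pos: [0.5141, -0.2138, 0.0351]
eef_rot: [0.665, 0.369, 0.605, -0.235]
wrist_force: [-5.5, 5.9, -0.6]
gripper_width: 0.0219
```

>>> apply_moves(xyz=[[0,0,0],[0,0,0],[0,0,0]], dr=[[0,0,0],[0,0,0],[0,0,0]])

```text
clock: 13.9
tool_pos: [0.5141, -0.2139, 0.0351]
eef_rot: [0.665, 0.369, 0.605, -0.235]
wrist_force: [-4.9, 6.0, -0.2]
gripper_width: 0.0215
```

Run:
```python
from plan import *
s=r.get_state();print(s['clock'],s['tool_pos'],s['wrist_force'],s['ft_torque'])
f=s['wrist_force'];print(-.631*f[0]+.776*f[1])
o,R=paddle_now(); print(to_tray(o+R@[0,-.11,0]).round(1))
```

```text
13.9 [ 0.51414313 -0.21386206  0.03508363] [-4.91989848  5.95385084 -0.21638493] [0.90627844 1.0478897  0.38157563]
7.724644193983252
[[-7.3 -7.9 24.2]]
```

>>> apply_moves(xyz=[[-0.13,0.16,0],[-0.4,0.5,0],[-0.9,1.1,0],[-1.6,2,0],[-2.4,3,0]], dr=[[0,0,0],[0,0,0],[0,0,0],[0,0,0],[0,0,0]])

```text
clock: 14.4
tool_pos: [0.4908, -0.1845, 0.0358]
eef_rot: [0.667, 0.369, 0.603, -0.235]
wrist_force: [-0.3, -0.1, -0.5]
gripper_width: 0.0218
```

>>> apply_moves(xyz=[[-0.8,1,0.1],[-1.7,2.1,0.2],[-2.7,3.3,0.3],[-3.6,4.4,1],[-4.2,5.2,3]], dr=[[0,0,0],[0,0,0],[0,0,0],[0,0,0],[0,0,0]])

```text
clock: 14.9
tool_pos: [0.4474, -0.1315, 0.0649]
eef_rot: [0.666, 0.369, 0.605, -0.235]
wrist_force: [0.6, 0.7, -1.7]
gripper_width: 0.0221
```

Run:
```python
from plan import *
s=r.get_state();print(s['clock'],s['tool_pos'],s['wrist_force'],s['ft_torque'])
o,R=paddle_now(); print(to_tray(o+R@[0,-.11,0]).round(1))
for n in ["wrist","top","scene"]: cv2.imwrite(f"pics/{n}7.png",get_image(n)["image"][:,:,::-1])
```

```text
14.9 [ 0.44741658 -0.13145567  0.06494844] [ 0.60014187  0.70715805 -1.74017713] [-0.13366351  0.17129059 -0.00305441]
[[-7.1 98.1 54.2]]
```

View pics/scene7.png

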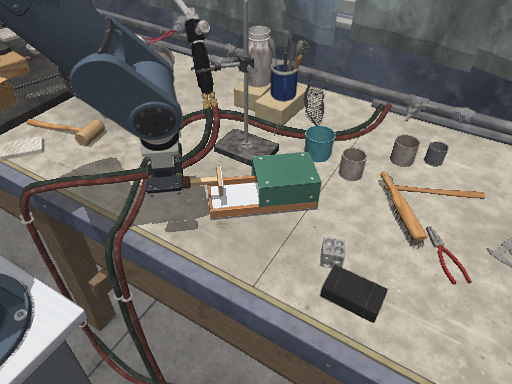

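View pics/wrist7.png

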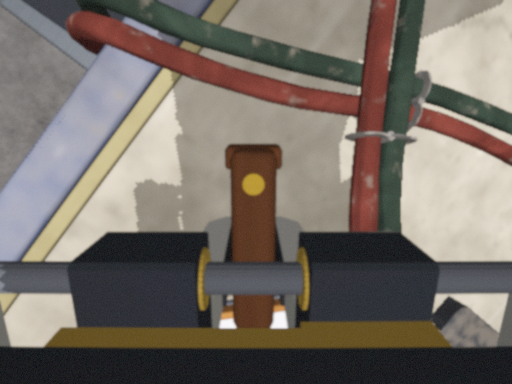

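>>> apply_moves(xyz=[[0,0,2],[0,0,4.5],[-0.5,-1,6],[-1,-3.5,6],[-1.6,-7,6]], dr=[[0,0,0],[0,0,0],[0,0,0],[0,0,0],[0,0,0]])

```text
clock: 15.55
tool_pos: [0.4334, -0.2034, 0.1255]
eef_rot: [0.667, 0.368, 0.604, -0.234]
wrist_force: [1.2, -0.3, -1.1]
gripper_width: 0.0218
```

>>> apply_moves(xyz=[[-0.6,-4,0],[-1.2,-8,0],[-1.9,-12,0],[-2.4,-15,0],[-2.7,-17,0]], dr=[[-1.9,2.3,0.3],[-3.8,4.6,0.6],[-5.7,6.9,0.9],[-7.7,9.2,1.15],[-7.7,9.2,1.15]])

```text
clock: 16.05
tool_pos: [0.4064, -0.3745, 0.1247]
eef_rot: [0.642, 0.297, 0.642, -0.297]
wrist_force: [-0.1, 0.4, -2.0]
gripper_width: 0.0216
```

Run:
```python
from plan import *
s=r.get_state();print(s['clock'],s['tool_pos'],s['wrist_force'])
_,R=tcp(0,0,tilt=0,yaw=.95); print(delta(np.array([.4033,-.3732,.0110]),R))
o,R=paddle_now(); print(o,R.round(3).tolist())
im=get_image("scene")["image"][:,:,::-1]
cv2.imwrite("pics/scene8z.png",cv2.resize(im[145:325,180:380],None,fx=3,fy=3,interpolation=cv2.INTER_CUBIC))
```

```text
16.05 [ 0.40639389 -0.37454318  0.12466696] [-0.07439102  0.38253442 -1.9668059 ]
(array([ -0.31,   0.13, -11.37]), array([ 0.01, -0.02, -0.22]))
[ 0.41221311 -0.38140751  0.11406612] [[0.762, -0.647, 0.0], [0.647, 0.762, 0.0], [-0.0, 0.0, 1.0]]
```

View pics/scene8z.png

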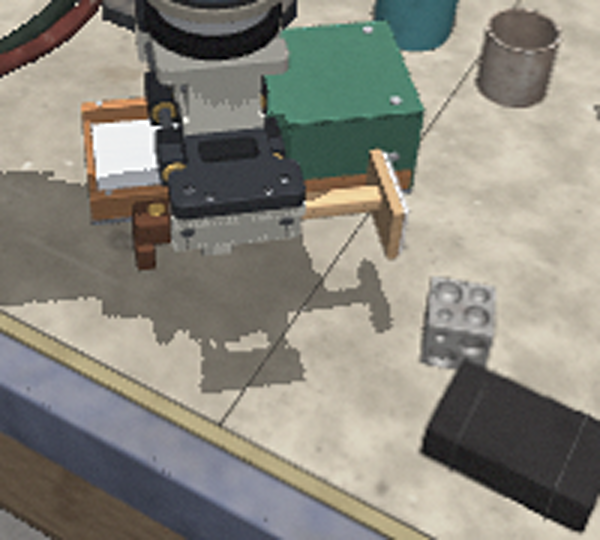

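The paddle hangs level over its old spot, at (270,215) in the crop. I lower it, slowly near the bench.

>>> apply_moves(xyz=[[-0.1,0,-3],[-0.2,0.1,-6],[-0.3,0.1,-8.5],[-0.3,0.1,-10],[-0.3,0.1,-10.6]], dr=[[0,0,0],[0,0,0],[0,0,0],[0,0,0],[0,0,0]])

```text
clock: 16.6
tool_pos: [0.4029, -0.3713, 0.0182]
eef_rot: [0.641, 0.298, 0.642, -0.297]
wrist_force: [-0.2, 0.0, -1.9]
gripper_width: 0.0218
```

>>> apply_moves(xyz=[[0,0,-0.2],[0,0,-0.3],[0,0,-0.4],[0,0,-0.5],[0,0,-0.5]], dr=[[0,0,0],[0,0,0],[0,0,0],[0,0,0],[0,0,0]])

```text
clock: 17.1
tool_pos: [0.4034, -0.3721, 0.015]
eef_rot: [0.642, 0.297, 0.641, -0.297]
wrist_force: [-1.2, -0.2, -1.3]
gripper_width: 0.0218
```

>>> apply_moves(xyz=[[0,0,-0.1],[0,0,-0.2],[0,0,-0.3],[0,0,-0.3]], dr=[[0,0,0],[0,0,0],[0,0,0],[0,0,0]])

```text
clock: 17.5
tool_pos: [0.4032, -0.3719, 0.0115]
eef_rot: [0.642, 0.297, 0.642, -0.297]
wrist_force: [-0.8, -0.1, -0.5]
gripper_width: 0.0214
```

>>> apply_moves(xyz=[[0,0,-0.1],[0,0,-0.1],[0,0,-0.1]], dr=[[0,0,0],[0,0,0],[0,0,0]])

```text
clock: 17.8
tool_pos: [0.4033, -0.372, 0.0106]
eef_rot: [0.642, 0.297, 0.642, -0.297]
wrist_force: [0.3, 0.1, -2.1]
gripper_width: 0.0218
```

Back at the height it was gripped at, so I open the gripper.

>>> apply_moves(xyz=[[0,0,0],[0,0,0],[0,0,0],[0,0,0],[0,0,0]], dr=[[0,0,0],[0,0,0],[0,0,0],[0,0,0],[0,0,0]], grip=0.8)

```text
clock: 18.3
tool_pos: [0.4033, -0.372, 0.0107]
eef_rot: [0.642, 0.297, 0.642, -0.297]
wrist_force: [0.5, 0.1, 0.6]
gripper_width: 0.0571
```

>>> apply_moves(xyz=[[0,0,0],[0,0,0],[0,0,1],[0,0,3],[0,0,5]], dr=[[0,0,0],[0,0,0],[0,0,0],[0,0,0],[0,0,0]])

```text
clock: 18.8
tool_pos: [0.4032, -0.3719, 0.0617]
eef_rot: [0.642, 0.297, 0.642, -0.297]
wrist_force: [0.4, -0.1, 0.5]
gripper_width: 0.0744
```

>>> apply_moves(xyz=[[0,0,3],[0,0,6],[0,0,9],[0,0,11],[0,0,12]], dr=[[0,0,0],[0,0,0],[0,0,0],[0,0,0],[0,0,0]])

```text
clock: 19.3
tool_pos: [0.4037, -0.3724, 0.1832]
eef_rot: [0.643, 0.297, 0.641, -0.298]
wrist_force: [-0.3, 0.1, -0.4]
gripper_width: 0.0743
```

Run:
```python
from plan import *
s=r.get_state();print(s['clock'],s['tool_pos'],s['wrist_force'],s['gripper_width'])
for n in ["wrist","scene"]:
    im=get_image(n)["image"][:,:,::-1]; cv2.imwrite(f"pics/{n}9.png",im)
    if n=="scene": cv2.imwrite("pics/scene9z.png",cv2.resize(im[145:325,180:380],None,fx=3,fy=3,interpolation=cv2.INTER_CUBIC))
```

```text
19.3 [ 0.40367396 -0.3724212   0.18316618] [-0.32156112  0.09593762 -0.43234268] 0.07433516277813403
```

View pics/scene9z.png

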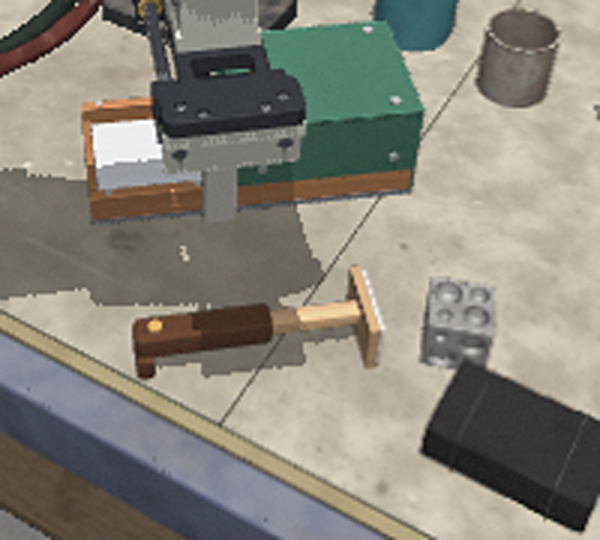

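View pics/wrist9.png

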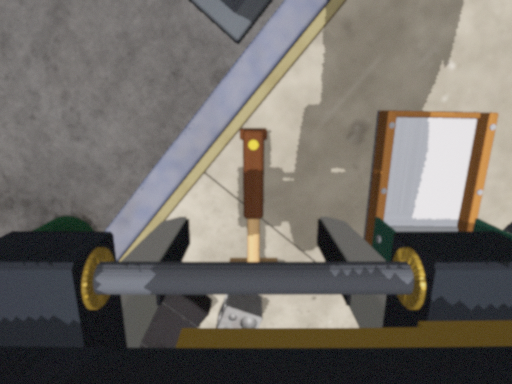

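Run:
```python
from workcell import r,ticket
print(ticket.hand_in())
```

```text
the job is handed in; nothing more can be done
None
```

I rolled the steel roll into the tunnel with the paddle, pressed it against the buffer at about 8 N, and stood the paddle back where it was. The job was handed in at about 19.4 s on the robot's clock. I did not see the roll in its pocket, because the cameras did not look into the tunnel.

- **Push:** I tilted the paddle 12° and kept it 8 mm off the tray's middle line so the gripper would clear the torch hoses. The roll was pushed at about 4 cm/s, then 2 cm/s. The ridge showed up as about 5 N, and after it the paddle met no resistance.
- **Pocket and buffer:** Force came back once the face was about 4 mm past the tray's middle. It then rose at about 1.1 N/mm, close to the buffer's 1.2 N/mm. The distance from the ridge also fits a seated roll to about 2 mm. The press was held near 8 N for about 0.6 s, and the highest reading was 8.1 N.
- **Last pictures:** The paddle stands upright and released, clear of the tray. The deck before the tunnel is empty, and the dapping cube and charcoal block are where they were.
- **Disagreements:** The camera measurements disagreed by about 2 to 3 mm on the paddle's position and 0.3° on the tray's angle. Neither affected the result.

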